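# Sort the bottles and jars into their trays after the lesson

## Robot

A 7-joint arm with a two-finger parallel gripper is mounted at the origin on the work surface; the furniture and walls round the work are solid. World frame = base frame: x ahead of the robot, y to its left, z up, the work surface at z = 0. Lengths are in m, angles in rad, forces in N, time in s.
With the tool pointing down it reaches from about 0.425 to 0.875 m from the base axis. Payload 8.4 kg.
Tool frame: the origin (TCP) lies on the centre line of the jaws, within the pads' length; the fingertips stand 8 mm ahead of it and the grasp point (between the pads) lies 11 mm behind it; z points along the fingers, y is the direction in which the jaws open and shut (so a half turn about z gives the same grasp; the last joint's range is limited). The gripper opens to 85 mm and grips with 20 to 120 N. Pads are 22 mm wide; open, the fingers measure 114 mm over their backs; the gripper's body (76 mm by 85 mm) begins 54 mm behind the grasp point. The pads swing forward as they close: fully open they stand 13 mm farther back than shut.
Start: joints at [-1.447, 0.333, 0.04, 1.465, -0.013, 1.343, -0.059], TCP at [0.144, 0.634, 0.239] pointing down, gripper open.
Joint ranges: [-2.58, 2.58], [-0.38, 2.09], [-1.3, 1.39], [0.25, 2.4], [-1.5, 4.64], [0.08, 2.09], [-2.65, 2.65]. Speed limits (rad/s): [2.22, 2.22, 2.79, 2.79, 3.14, 3.14, 3.14].

## Interface

Orientations are given as a unit quaternion [x, y, z, w].
In Python, from station import r gives the robot as it stands. Calls block until the motion is done:
- r.goto(position, orientation): joint-space move of the TCP to a pose.
- r.move_straight(position, frame=None, velocity=0.15): straight line of the TCP; frame=None keeps the orientation; velocity is the mean speed in m/s.
- r.move_joints(angles): joint-space move.
- r.gripper_to(opening, grip_force=None): opening from 0.0 (shut) to 1.0 (fully open); grip_force is the grip in N (None keeps the last); returns when the fingers have stopped.
- r.dwell(seconds).
- r.solve_ik(position, orientation): joint angles nearest the present ones, or None.
- r.get_obs(): the state.
- r.camera(name): name is "side" or "top"; returns the picture (420x560x3 uint8, blue, green, red); there is no depth.
- r.calibration(name): a dict with "mtx" (3x3 intrinsics, pixels), "cam_to_world" (4x4, takes a point from camera to world coordinates). Camera axes: x right, y down, z forward; pixel columns grow to the right and rows downward; lengths in m; the calibration is good to about 2 mm. A picture is of the moment at which its call begins. calibration takes no time and is no camera call.
A pose or a line that the arm cannot do raises r.Unreachable and nothing moves.
- r.close_job(): hands the job in, once; it reports no verdict.
The state is a dict: "t": time; "q": joint angles; "qvel": joint speeds; "effort": joint torques, N m; "ee_pos": TCP position; "ee_rot": TCP orientation; "force": force on the tool from outside, world axes, zero at the start; "ft_torque": the same for the moment, N m; "width": opening from 0.0 (shut) to 1.0 (fully open).
Only numpy, scipy, OpenCV 4.12 (cv2) and the standard library are available. Lean on these libraries where they do the work, as an engineer would, in place of code of your own. Each camera call takes 0.05 s, during which the arm holds its last target. There are 200 camera calls.

## Task

Tidy up after the lesson: sort the two amber bottles into the wooden tray with the small bays and the two small glass jars standing among them (green lid, dark brown lid) into the wooden tray with the large bays, one to a bay, each standing upright on the floor of its bay. Set them down gently, do not drop them or knock them over, and leave the clear plastic beaker and the kitchen scale standing where they are.

Things in the scene. Friction and masses are not known exactly. Their poses are not given: they have to be found in the camera images.
- bottle_a_mid (a point): A nearly black amber glass bottle with black cap, upright, loose: round body 45 mm across up to about 70 mm high, shoulder, cap 25 mm across; 104 mm tall in all, about 0.19 kg. The two bottles are alike and interchangeable. This point is its centre, half-way up (52 mm over its foot); z is up along its axis.
- bottle_b_mid (a point): A nearly black amber glass bottle with black cap, upright, loose: round body 45 mm across up to about 70 mm high, shoulder, cap 25 mm across; 104 mm tall in all, about 0.19 kg. The two bottles are alike and interchangeable. This point is its centre, half-way up (52 mm over its foot); z is up along its axis.
- jar_low_mid (a point): The smaller glass jar, with a green lid (shut, it stays on) and pale dried petals, standing upright and loose: round, 60 mm across, lid 52 mm across, 78 mm tall in all, about 0.2 kg. This point is its centre, half-way up (39 mm over its foot); z is up along its axis.
- jar_high_mid (a point): The larger glass jar, with a dark brown lid (shut, it stays on) and brownish dried petals, standing upright and loose: round, 68 mm across, lid 60 mm across (from 73 mm up), 88 mm tall in all, about 0.25 kg. This point is its centre, half-way up (44 mm over its foot); z is up along its axis.
- small_tray: The smaller wooden tray, for the bottles: two 63 mm square bays (inside) in a row along x with a divider; outside 144 x 75 mm, walls 18 mm high, 6 mm thick, floor 6 mm thick, cork lined; a wire handle stands out 16 mm at each end. Fixed. Origin: centre of its underside, on the table; x along it, y across, z up; bay centres at x = +34.5 and -34.5 mm, y = 0, their floor at z = 6 mm.
- large_tray: The larger wooden tray, for the jars: two 90 mm square bays (inside) in a row along x with a divider; outside 198 x 102 mm, walls 18 mm high, 6 mm thick, floor 6 mm thick, cork lined; a wire handle stands out 16 mm at each end. Fixed. Origin: centre of its underside, on the table; x along it, y across, z up; bay centres at x = +48 and -48 mm, y = 0, their floor at z = 6 mm.
- cup_mid (a point): Bystander: an empty clear plastic beaker, 88 mm across and 99 mm tall, loose; leave it alone. This point is its centre, 50 mm over its foot; z is up.
- scale: Bystander: a small flat black and silver kitchen scale, 106 by 127 mm and 19 mm high, loose; leave it alone. Origin: centre of its underside; z is up.
There are look-alikes about, which are no part of the job. Leave any turquoise or yellow look-alike of the part that bears jar_low_mid alone.

How it is judged:
By the outcome, as a careful person would: the job done as asked, in the order asked, and still so for the second after the job is handed in, with the robot touching nothing.
It also fails if it takes over 128 s, if anything falls off the work surface, if the arm or the gripper's body presses on something with over 40 N, if the wrist force passes 120 N, or if a joint passes its speed limit or range.

## Working session

There is one attempt and no reset: what is moved stays moved. The work goes in short steps, each a Python script; the robot and the scene stay as the last script left them, time stands still between calls to the robot, and variables do not carry over. Pictures are saved under pics/ and viewed, about 12 in all and at most 16, crops included, and the job is handed in when it is done.

```bash
ls; mkdir -p pics
python3 - <<'E'
from station import r
import cv2
for n in ("top","side"):
    cv2.imwrite(f"pics/{n}0.png",r.camera(n)); c=r.calibration(n); print(n,c["mtx"],c["cam_to_world"])
o=r.get_obs(); print(o["t"],o["ee_pos"],o["ee_rot"],o["width"])
E
```

```text
pics
top [[392.60146488   0.         275.87081616]
 [  0.         392.60146488 216.49354778]
 [  0.           0.           1.        ]] [[-0.02915403 -0.99773167  0.06067583  0.54875872]
 [-0.99913312  0.02728282 -0.03144278  0.01714494]
 [ 0.02971605 -0.06153991 -0.99766216  1.02072905]
 [ 0.          0.          0.          1.        ]]
side [[445.82619301   0.         276.60907082]
 [  0.         445.82619301 202.15082224]
 [  0.           0.           1.        ]] [[ 0.93102702 -0.20486804  0.30202281  0.25288466]
 [-0.36428785 -0.57153062  0.73528709 -0.88067913]
 [ 0.02197846 -0.79459539 -0.60674139  0.81141351]
 [ 0.          0.          0.          1.        ]]
0.1 [0.14352236 0.63353792 0.23850301] [ 1.11141964e-01  9.93804269e-01 -7.33106930e-04 -3.63006922e-05] 0.998824511923249
```

View pics/top0.png

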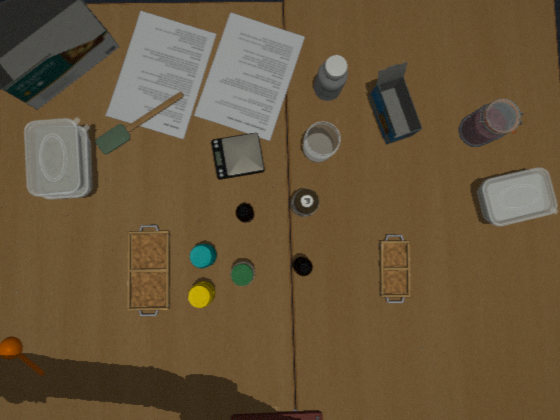

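View pics/side0.png

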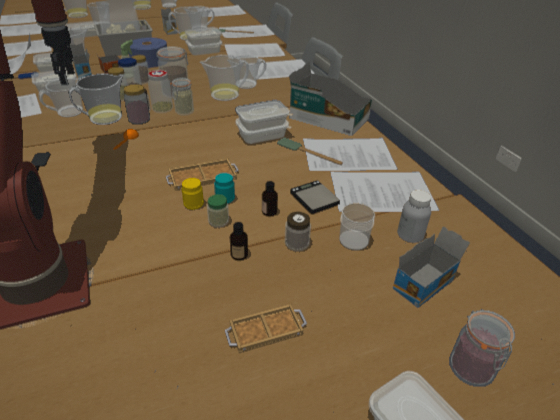

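Run:
```python
import cv2
a=cv2.imread("pics/top0.png")
def up(im,f): return cv2.convertScaleAbs(cv2.resize(im,None,fx=f,fy=f,interpolation=cv2.INTER_CUBIC),alpha=1.6,beta=25)
cv2.imwrite("pics/tl.png",up(a[180:320,120:320],4))
b=cv2.imread("pics/side0.png")
cv2.imwrite("pics/s.png",up(b[145:355,150:400],2.8))
```

```text
(no output)
```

View pics/tl.png

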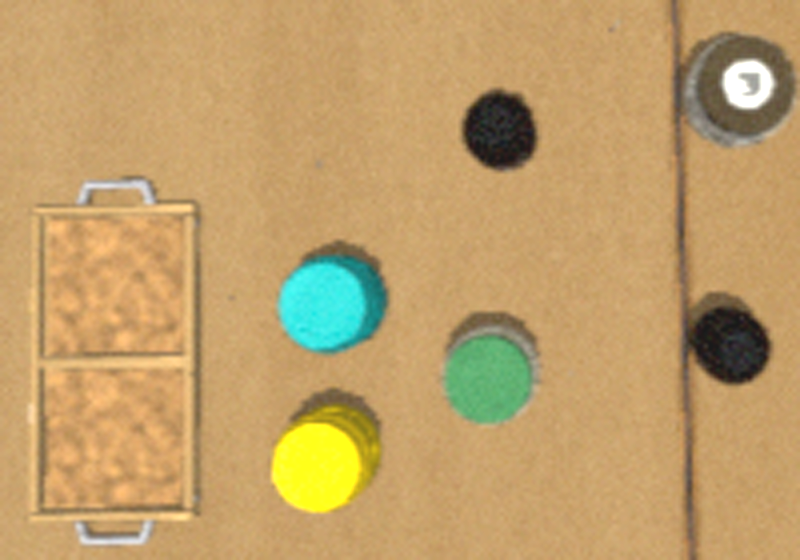

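View pics/s.png

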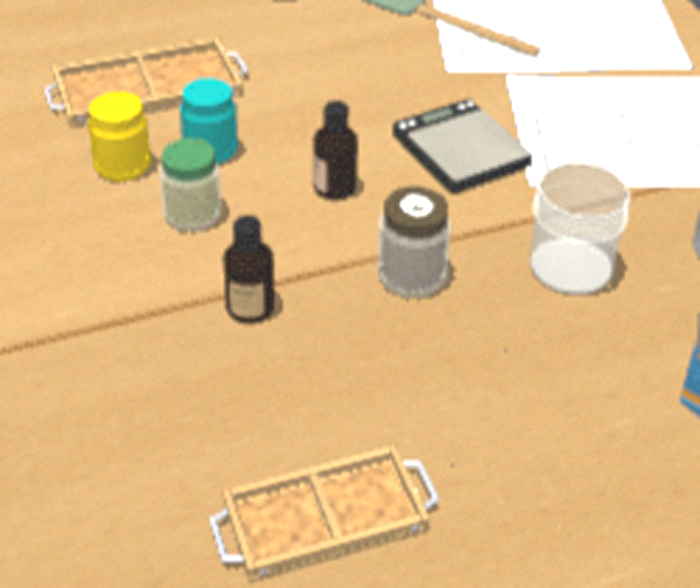

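```bash
cat > h.py <<'E'
import numpy as np, cv2, json
from station import r
C={n:r.calibration(n) for n in("top","side")}
def proj(n,P):
    c=C[n];p=(np.atleast_2d(P)-c["cam_to_world"][:3,3])@c["cam_to_world"][:3,:3]@c["mtx"].T
    return p[:,:2]/p[:,2:]
def back(n,uv,z):
    c=C[n];M=c["cam_to_world"];d=M[:3,:3]@np.linalg.solve(c["mtx"],[*uv,1]);o=M[:3,3]
    return (o+d*(z-o[2])/d[2])
t=np.linspace(0,2*np.pi,40)
def circ(xy,rad,z): return np.c_[xy[0]+rad*np.cos(t),xy[1]+rad*np.sin(t),0*t+z]
SH=dict(bottle=[(.0225,0),(.0225,.07),(.0125,.085),(.0125,.104)],jl=[(.03,0),(.03,.058),(.026,.06),(.026,.078)],jh=[(.034,0),(.034,.07),(.03,.073),(.03,.088)])
def rect(xy,a,L,W,z):
    R=np.array([[np.cos(a),-np.sin(a)],[np.sin(a),np.cos(a)]])
    p=np.array([(1,1),(1,-1),(-1,-1),(-1,1)])*[L/2,W/2]@R.T+xy
    return np.c_[p,np.full(4,z)]
def crop(n,img,u0,v0,w,h,f,objs,trays):
    im=cv2.convertScaleAbs(cv2.resize(img[v0:v0+h,u0:u0+w],None,fx=f,fy=f,interpolation=cv2.INTER_CUBIC),alpha=1.5,beta=25)
    def dr(P,col): cv2.polylines(im,[np.int32(np.round(((proj(n,P)-[u0,v0]+.5)*f-.5)*8))],True,col,1,cv2.LINE_AA,3)
    for k,xy in objs:
        for rad,z in SH[k]: dr(circ(xy,rad,z),(0,0,255))
    for xy,a,L,W in trays:
        dr(rect(xy,a,L,W,.018),(255,0,0)); dr(rect(xy,a,L-.012,W-.012,.006),(0,255,0))
    return im
E
cat > fit.py <<'E'
from h import *
from scipy.optimize import minimize
I={n:cv2.imread(f"pics/{n}0.png") for n in C}
def bfit(x0):
    S=8
    def cost(xy,n):
        pts=[proj(n,circ(xy,a,z)) for a,z in SH["bottle"]]
        c=np.int32(proj(n,[[*x0,.05]])[0])-24
        m=np.zeros((48*S,48*S),np.uint8)
        for i in range(3): cv2.fillConvexPoly(m,cv2.convexHull(np.int32(((np.r_[pts[i],pts[i+1]]-c+.5)*S-.5)*16)),255,shift=4)
        m=cv2.resize(m,(48,48),interpolation=cv2.INTER_AREA)/255.
        g=I[n][c[1]:c[1]+48,c[0]:c[0]+48].max(2).astype(float)
        g=np.clip((75-g)/45,0,1)   # dark=1
        return ((m-g)**2).sum()
    out=[]
    for ns in (["top"],["side"],["top","side"]):
        s=minimize(lambda x:sum(cost(x,n) for n in ns),x0,method="Nelder-Mead",options=dict(initial_simplex=np.array([x0,x0+[.006,0],x0+[0,.006]]),xatol=1e-4))
        out.append(s.x); print(ns,s.x.round(4),round(s.fun,1))
    return out[2]
o=[]
for uv in((244.5,212),(302.3,265.5)): o.append(("bottle",bfit(back("top",uv,.06)[:2])))
for k,uv,z in(("jl",(241.9,274.4),.078),("jh",(305.6,201.4),.088)): o.append((k,back("top",uv,z)[:2]))
lt=np.array([back("top",((x+.5)/4-.5+120,(y+.5)/4-.5+180),.018)[:2] for x,y in((198,203),(32,205),(31,517),(199,517))])
ltc=lt.mean(0); d=(lt[0]+lt[1]-lt[2]-lt[3])/2
st=[back("top",uv,.018)[:2] for uv in((381.5,240),(410,241),(409.5,301),(380,300.5))]; st=np.array(st)
ds=(st[0]+st[1]-st[2]-st[3])/2
tr=[(ltc,np.arctan2(d[1],d[0]),.198,.102),(st.mean(0),np.arctan2(ds[1],ds[0]),.144,.075)]
print(o,tr,np.linalg.norm(d),np.linalg.norm(ds))
json.dump([[(k,list(x)) for k,x in o],[(list(x),a,L,W) for x,a,L,W in tr]],open("m.json","w"))
A=crop("top",I["top"],125,190,200,140,4,o,tr); cv2.imwrite("pics/o1.png",A)
B=np.hstack([crop("top",I["top"],370,225,55,90,6,o,tr),crop("side",I["side"],210,295,105,60,4,o,tr) [:,:,:].copy() if 0 else cv2.copyMakeBorder(crop("side",I["side"],210,295,112,60,4,o,tr),300,0,0,0,cv2.BORDER_CONSTANT)])
B[:300,330:330+448]=cv2.resize(crop("side",I["side"],160,150,160,110,4,o,tr),(448,300))
cv2.imwrite("pics/o2.png",B)
E
python3 fit.py
```

```text
['top'] [0.6208 0.0639] 12.9
['side'] [0.6197 0.069 ] 120.5
['top', 'side'] [0.6202 0.0642] 136.7
['top'] [ 0.485  -0.0736] 19.1
['side'] [ 0.4836 -0.074 ] 192.9
['top', 'side'] [ 0.4843 -0.0739] 215.3
[('bottle', array([0.62024904, 0.06420587])), ('bottle', array([ 0.48427055, -0.07391308])), ('jl', array([0.47033617, 0.07228441])), ('jh', array([ 0.6397035 , -0.08443571]))] [(array([0.48497819, 0.31000248]), np.float64(-0.009372434916052061), 0.198, 0.102), (array([ 0.46288352, -0.31627505]), np.float64(-0.06490055512581226), 0.144, 0.075)] 0.19556738333829307 0.15340614363930125
```

View pics/o1.png

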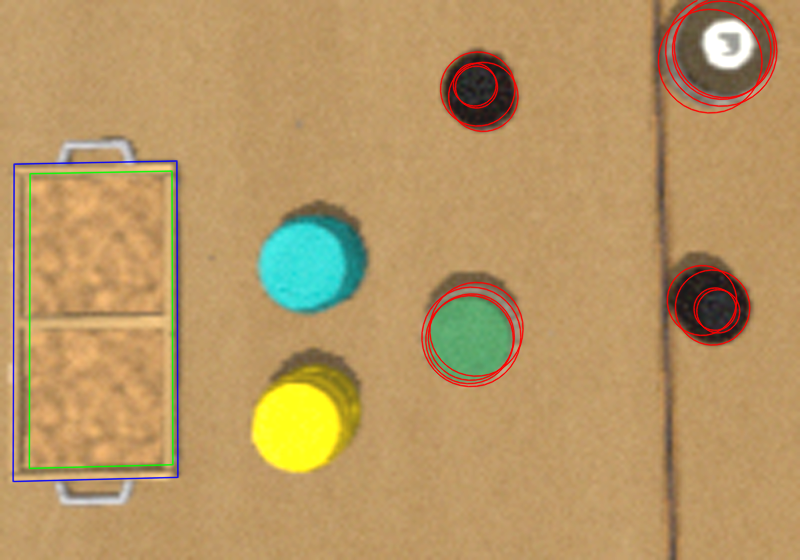

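View pics/o2.png

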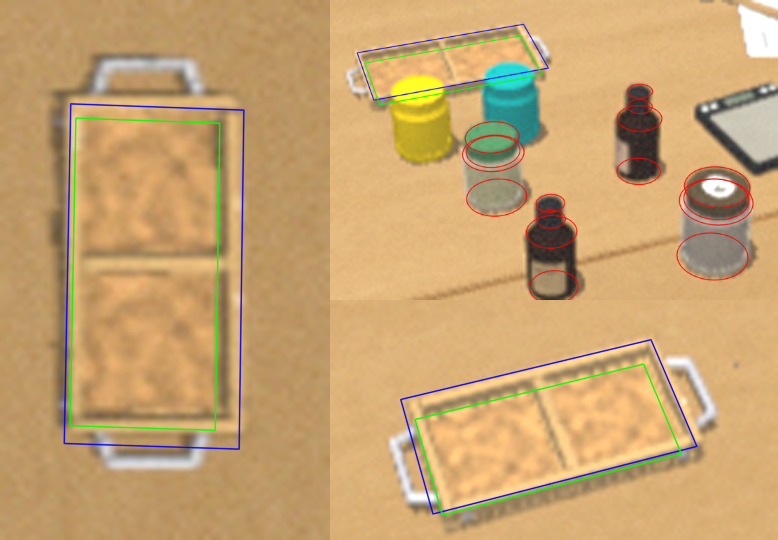

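The overlays fit the bottles, jars and large tray. In the top view the small tray's rim sits about 2 px (5 mm) higher than my outline, so I'll correct it using the rim and handle mid-point at about (394.7, 268.6). The jars at (203,255) and (202,294) are the turquoise and yellow look-alikes. Next is the first bottle, with an overlay check of the small tray.

```bash
cat >> h.py <<'E'
Q=[0,1,0,0]; ZT=.24
def fz(): return r.get_obs()["force"]
def pickplace(src,dst,h,dz=0,grip=45):
    z=h-.011
    r.goto([*src,ZT],Q); r.move_straight([*src,z+.05],velocity=.2); r.move_straight([*src,z],velocity=.06)
    print("pre force",np.round(fz(),1))
    r.gripper_to(0,grip); o=r.get_obs(); print("grip w",round(o["width"],3),"mm",round(o["width"]*85,1),np.round(o["force"],1))
    r.move_straight([*src,z+.03],velocity=.06); r.move_straight([*src,ZT],velocity=.25)
    print("lifted w",round(r.get_obs()["width"],3),np.round(fz(),1),round(r.get_obs()["t"],1))
def place(dst,h):
    z=h-.011+.006
    r.goto([*dst,ZT],Q); r.move_straight([*dst,z+.04],velocity=.2); r.move_straight([*dst,z+.004],velocity=.04)
    r.dwell(.2); f0=fz()[2]; zz=z+.004
    while zz>z-.004:
        zz-=.001; r.move_straight([*dst,zz],velocity=.02); f=fz()[2]
        if abs(f-f0)>1.5: break
    o=r.get_obs(); print("set at dz(mm)",round((zz-z)*1e3,1),round(f0,2),round(f,2),"w",round(o["width"],3))
    return zz
def release(dst,zz,w=1.0):
    r.gripper_to(w); print("rel",np.round(fz(),1)); r.move_straight([*dst,zz+.05],velocity=.08); r.move_straight([*dst,ZT],velocity=.25); print("t",round(r.get_obs()["t"],1))
def bay(i,s):
    (x,a,L,W)=json.load(open("m.json"))[1][i]; d={0:.048,1:.0345}[i]*s
    return np.array(x)+[d*np.cos(a),d*np.sin(a)]
E
python3 - <<'E'
from h import *
o,tr=json.load(open("m.json"))
tr[1]=(list(back("top",(394.7,268.6),.018)[:2]),-.05,.144,.075); json.dump([o,tr],open("m.json","w"))
print(tr[1],bay(1,1),bay(1,-1))
q=r.get_obs()["q"]
for p in [x for _,x in o]+[bay(i,s) for i in(0,1) for s in(1,-1)]:
    print(np.round(p,3),r.solve_ik([*p,ZT],Q) is not None,r.solve_ik([*p,.03],Q) is not None)
src=o[0][1]
pickplace(src,None,.055)
T=cv2.imread("pics/top0.png");S=cv2.imread("pics/side0.png"); 
A=crop("top",T,365,230,60,75,6,[],tr); B=crop("side",S,215,295,100,60,4,[],tr)
im=np.zeros((450,760,3),np.uint8); im[:,:360]=A; im[:240,360:]=B
Z=cv2.resize(r.camera("side"),None,fx=.5,fy=.5); im[240:,360:640]=Z; cv2.imwrite("pics/o3.png",im)
E
```

```text
([np.float64(0.46771419784603574), np.float64(-0.31503810528274645)], -0.05, 0.144, 0.075) [ 0.50217108 -0.31676239] [ 0.43325731 -0.31331382]
[0.62  0.064] True True
[ 0.484 -0.074] True True
[0.47  0.072] True True
[ 0.64  -0.084] True True
[0.533 0.31 ] True True
[0.437 0.31 ] True True
[ 0.502 -0.317] True True
[ 0.433 -0.313] True True
pre force [-0.2 -0.  -0.7]
grip w 0.508 mm 43.2 [-1.6  0.6  5.7]
lifted w 0.51 [ 0.1 -0.8 -3. ] 6.5
```

View pics/o3.png

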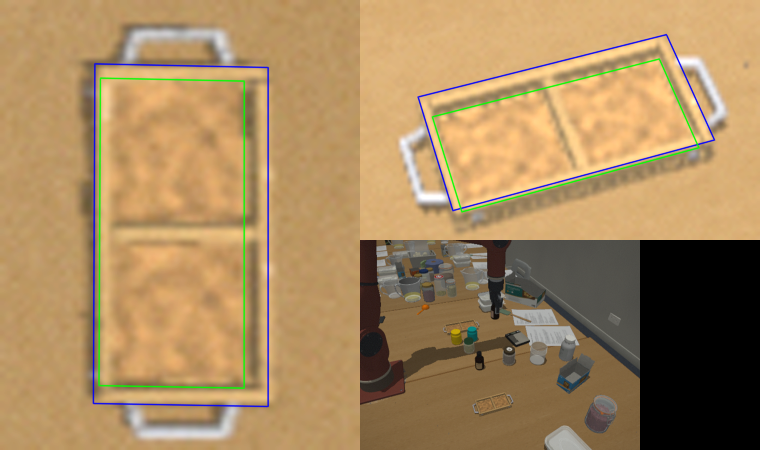

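The picture shows the small tray outline now matching in both views, and the bottle held upright at about (495,310). Placing it now.

Run:
```python
from h import *
o,tr=json.load(open("m.json"))
d=bay(1,1); zz=place(d,.055); release(d,zz)
s=o[1][1]; pickplace(s,None,.055)
cv2.imwrite("pics/p4.png",cv2.resize(r.camera("side")[140:380,140:460],None,fx=2,fy=2))
```

```text
set at dz(mm) -0.0 -1.94 5.45 w 0.506
rel [ 0.6  0.4 -0.4]
t 13.2
pre force [-0.3 -0.8  0.2]
grip w 0.505 mm 42.9 [-1.7 -1.5  5. ]
lifted w 0.51 [ 0.5 -0.5 -3.6] 18.0
```

View pics/p4.png

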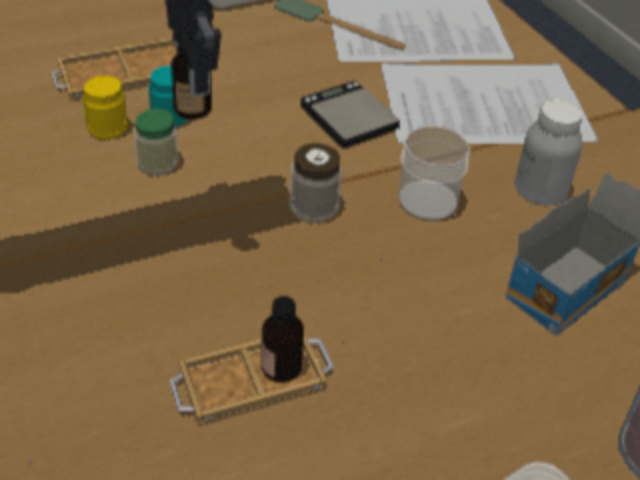

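The first bottle stands upright in the far bay, foot near (283,375), and the second is in the gripper. Continuing with bottle two, then the green-lid jar.

Run:
```python
from h import *
o,tr=json.load(open("m.json"))
d=bay(1,-1); zz=place(d,.055); release(d,zz)
s=o[2][1]; pickplace(s,None,.039)
d=bay(0,-1); zz=place(d,.039)
cv2.imwrite("pics/p5.png",cv2.resize(r.camera("side")[90:370,140:460],None,fx=2,fy=2))
```

```text
set at dz(mm) -0.0 -2.29 5.27 w 0.513
rel [ 0.1 -0.1  0.1]
t 24.1
pre force [ 0.6 -0.4  0.2]
grip w 0.686 mm 58.3 [-2.5  1.   8.5]
lifted w 0.687 [ 0.  -0.1 -1. ] 29.4
set at dz(mm) 0.0 -0.9 8.68 w 0.678
```

View pics/p5.png

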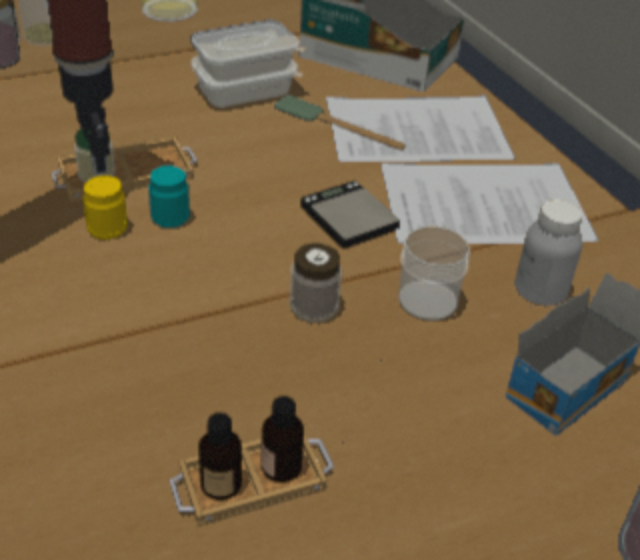

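Both bottles stand in their bays, feet near (220,490) and (283,475). The green jar is at the near bay of the large tray, and contact came at the expected height. Releasing it and fetching the brown-lid jar.

Run:
```python
from h import *
o,tr=json.load(open("m.json"))
d=bay(0,-1); zz=.039-.011+.006; release(d,zz)
s=o[3][1]; pickplace(s,None,.045)
d=bay(0,1); zz=place(d,.045); release(d,zz)
r.goto([.45,0.0,.35],Q); r.dwell(.3)
S,T=r.camera("side"),r.camera("top")
cv2.imwrite("pics/s6.png",np.vstack([cv2.resize(S[120:300,130:400],None,fx=2.2,fy=2.2,interpolation=2)]))
cv2.imwrite("pics/t6.png",T); cv2.imwrite("pics/side6.png",S); print(r.get_obs()["t"])
objs=[("jl",bay(0,-1)),("jh",bay(0,1)),("bottle",bay(1,1)),("bottle",bay(1,-1))]
a=crop("top",T,120,215,70,110,4,objs,tr);b=crop("top",T,365,215,70,110,4,objs,tr)
cv2.imwrite("pics/o6.png",np.hstack([a,b]))
```

```text
rel [0.4 0.6 0.1]
t 35.5
pre force [-0.3 -0.3 -0.6]
grip w 0.774 mm 65.8 [-0.4 -1.3  4.4]
lifted w 0.78 [ 0.8 -0.9 -4.3] 40.9
set at dz(mm) -0.0 -3.2 6.08 w 0.779
rel [ 0.4 -0.9 -0.1]
t 47.5
49.1667
```

View pics/s6.png

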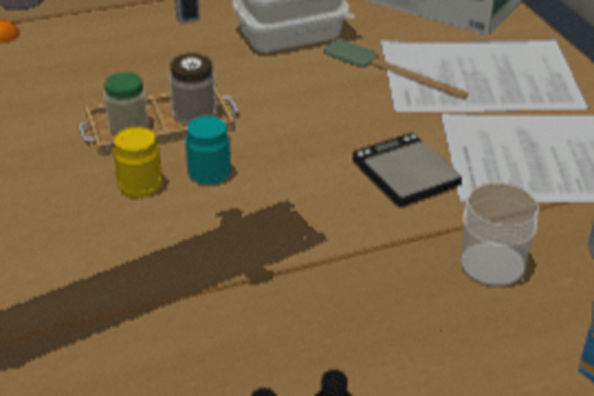

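View pics/o6.png

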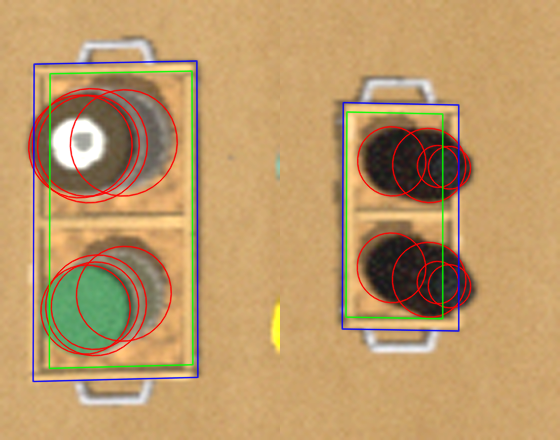

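The final views show all four standing upright within their bays, with the lids and caps within 1–2 px of the predicted outlines. The beaker, scale and look-alikes haven't moved. Handing in.

```bash
python3 -c "
from station import r
r.close_job()"
```

```text
the job is handed in; nothing more can be done
```

The job is done and handed in, about 49 s into the 128 s allowed. Both amber bottles stand in the small-bay tray, and the green-lid and dark-brown-lid jars stand in the large-bay tray, one to a bay.

- **Placing:** I moved the bottles first, then the jars. Each one touched the floor of its bay at the expected height, with a contact force of 5 to 9 N, and the tool force was back to about zero after each release.
- **Final check:** The last top and side pictures were taken with the arm clear. They showed all four upright inside their bays, about 1–2 px from where my model predicted. The beaker, scale and the turquoise and yellow look-alike jars showed no visible movement.
- **Disagreements:** My first outline of the small tray was about 5 mm off. I corrected it before placing anything, and it then matched in both views. The force reading with the green jar lifted was about 1 N, lower than the 2 N its weight should give, but the grip width held steady. No check failed.

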